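# Set out a rail glue-up on the joiner's bench

## Task

Set out the glue-up on the white board: the dark walnut bearer centred on whichever black pad is nearer the cork coaster and the pale beech bearer on the other pad, each squared along its pad; then lay the rail centrally across both bearers with its green end over the walnut one, and set the steel weight on top of the rail at its middle, between the bearers. Stand the yellow glue bottle upright on the middle of the cork coaster. Leave the blue tin of screws where it is, and let go of everything.

Things in the scene. Friction and masses are not known exactly. Their poses are not given: they have to be found in the camera images.
- walnut_bearer: loose dark brown walnut block, 35 (x) x 70 (y) x 30 (z) mm, about 60 g; origin at the centre of its underside, z up. At the start its 35 mm side points roughly along the world x axis.
- beech_bearer: loose pale beech block, the same size and weight as the walnut one (35 x 70 x 30 mm); origin at the centre of its underside, z up. At the start its 35 mm side points roughly along the world x axis.
- rail: loose flat brown wooden rail, 220 (x) x 50 (y) x 18 (z) mm, about 140 g; the last 30 mm at its +x end are painted green. Origin at the centre of its underside, x along its length towards the green end, z up.
- weight: loose round steel weight, about 0.4 kg, 56 mm tall: a body 44 mm in diameter up to 26 mm high, tapering to a neck, then a grip knob 28 mm in diameter from 37 to 56 mm above the underside. Origin at the centre of its underside, z up.
- glue: loose round yellow glue bottle with a red nozzle, standing upright, about 0.2 kg: the straight body is 50 mm in diameter up to 72 mm high, 108 mm tall in all. Origin at the centre of its underside, z up.
- board: fixed white glue-up board, 100 (x) x 260 (y) x 6 (z) mm; origin at the centre of its underside on the bench, y along its length, x away from the robot. Its top is 6 mm above the bench. It carries the two pads; the point midway between them lies over its origin.
- pad_left: fixed black rubber pad, flush-mounted on the white board (things on it stand on the board's top, 6 mm above the bench), 80 mm along the board's x and 45 mm along its y, 75 mm from the board's middle towards its +y end; origin at its centre, axes as the board's. A bearer lies with its 70 mm side along the pad's 80 mm side (x).
- pad_right: fixed black rubber pad like the left one, 75 mm from the board's middle towards its -y end (the two pads are 150 mm apart); origin at its centre, axes as the board's.
- coaster: fixed flat cork coaster, a disc 90 mm in diameter and 4 mm thick on the bench beyond the far side of the board, about level with one of the two pads (about 115 mm from that pad, about 190 mm from the other); origin at the centre of its underside.
- tin: open blue tin of brass screws, 60 mm in diameter, 30 mm tall, loose, standing beyond the board about level with the other pad; to be left alone. Origin at the centre of its underside.
There are look-alikes about, which are no part of the job. Several things have the shape of the glue; the one meant has the colours described above. Of the things that look like the coaster, the larger one is meant.

How it is judged:
By the outcome, as a careful person would: the job done as asked, in the order asked, and still so for the second after the job is handed in, with the robot touching nothing.
It also fails if it takes over 136 s, if anything falls off the work surface, if the arm or the gripper's body presses on something with over 40 N, if the wrist force passes 120 N, or if a joint passes its speed limit or range.

## Robot

A 6-joint arm with a two-finger parallel gripper is mounted at the origin on the work surface. World frame = base frame: x ahead of the robot, y to its left, z up, the work surface at z = 0. Lengths are in m, angles in degrees, forces in N, time in s.
With the tool pointing down it reaches from about 0.325 to 0.85 m from the base axis. Payload 15.5 kg.
Tool frame: the origin (TCP) lies at the very end of the fingers, on their centre line; the grasp point (between the pads) lies arm.grip_depth behind it (arm.grip_depth is the distance from the TCP to the grasp point, in m); z points along the fingers, y is the direction in which the jaws open and shut (so a half turn about z gives the same grasp; the last joint's range is limited). The gripper opens to 91 mm and grips with 3 to 60 N. Pads are 32 mm wide; open, the fingers measure 118 mm over their backs; the gripper's body (76 mm by 178 mm) begins 60 mm behind the grasp point.
Start: joints at [61.278, 28.281, 77.091, -0, 74.628, -5.472], TCP at [0.247, 0.574, 0.214] pointing down, gripper open.
Joint ranges: [-166.48, 166.48], [-47.26, 123.95], [12.59, 153.08], [-70.14, 250.14], [6.76, 159.57], [-176.63, 176.63]. Speed limits (degrees/s): [108.29, 108.29, 147.25, 172.46, 172.46, 172.46].

## Interface

Orientations are given as a 3x3 rotation matrix whose columns are the frame's x, y, z axes.
In Python, from rig import arm gives the robot as it stands. Calls block until the motion is done:
- arm.move_to(position, orientation): joint-space move of the TCP to a pose.
- arm.move_l(position, orientation=None, feed=0.15): straight line of the TCP; orientation=None keeps the orientation; feed is the mean speed in m/s.
- arm.move_joints(angles): joint-space move.
- arm.grip(opening): finger opening in m; the grip force is fixed at half the most; returns when the fingers have stopped.
- arm.sleep(seconds).
- arm.solve_ik(position, orientation): joint angles nearest the present ones, or None.
- arm.snapshot(name): name is "scene" or "top" or "wrist"; returns the picture (384x512x3 uint8, red, green, blue); there is no depth.
- arm.get_calibration(name): a dict with "intrinsics" (3x3 intrinsics, pixels), "cam_to_world" (4x4, takes a point from camera to world coordinates). Camera axes: x right, y down, z forward; pixel columns grow to the right and rows downward; lengths in m; the calibration is good to about 2 mm. A picture is of the moment at which its call begins: read the wrist's pose just before it. get_calibration takes no time and is no camera call; for the wrist camera it gives the pose at the moment of the call.
A pose or a line that the arm cannot do raises arm.Unreachable and nothing moves.
- arm.sign_off(): hands the job in, once; it reports no verdict.
Readings, each from a call of its own:
- arm.current_t(): time.
- arm.current_joint_positions(): joint angles.
- arm.current_dq(): joint speeds.
- arm.current_tau(): joint torques, N m.
- arm.current_ee_pos(): TCP position.
- arm.current_tool_rot(): TCP orientation.
- arm.current_force(): force on the tool from outside, world axes, zero at the start.
- arm.current_torque(): the same for the moment, N m.
- arm.current_width(): finger opening in m.
Only numpy, scipy, OpenCV 4.12 (cv2) and the standard library are available. Lean on these libraries where they do the work, as an engineer would, in place of code of your own. Each camera call takes 0.05 s, during which the arm holds its last target.

## Working session

There is one attempt and no reset: what is moved stays moved. The work goes in short steps, each a Python script; the robot and the scene stay as the last script left them, time stands still between calls to the robot, and variables do not carry over. Pictures are saved under pics/ and viewed, and the job is handed in when it is done.

```bash
ls; mkdir -p pics; python3 - <<'E'
from rig import arm
import cv2,numpy as np
for n in("scene","top","wrist"):
    im=arm.snapshot(n); cv2.imwrite(f"pics/{n}0.png",im[:,:,::-1]); c=arm.get_calibration(n); print(n,np.round(c["intrinsics"],1).tolist(),np.round(c["cam_to_world"],3).tolist())
print(arm.grip_depth,arm.current_t(),arm.current_tool_rot())
E
```

```text
pics
scene [[500.1, 0.0, 263.8], [0.0, 500.1, 189.5], [0.0, 0.0, 1.0]] [[0.889, 0.381, -0.256, 0.905], [0.458, -0.723, 0.517, -0.69], [0.012, -0.576, -0.817, 1.114], [0.0, 0.0, 0.0, 1.0]]
top [[404.5, 0.0, 251.9], [0.0, 404.5, 192.8], [0.0, 0.0, 1.0]] [[0.005, -0.991, 0.132, 0.387], [-1.0, -0.007, -0.017, 0.015], [0.017, -0.132, -0.991, 1.313], [0.0, 0.0, 0.0, 1.0]]
wrist [[291.6, 0.0, 256.0], [0.0, 291.6, 194.8], [0.0, 0.0, 1.0]] [[0.395, 0.89, 0.225, 0.183], [0.918, -0.383, -0.099, 0.601], [-0.002, 0.246, -0.969, 0.385], [0.0, 0.0, 0.0, 1.0]]
0.0188 0.15 [[-9.18779665e-01  3.94770468e-01 -4.51468487e-04]
 [ 3.94770717e-01  9.18779297e-01 -8.27590553e-04]
 [ 8.80915888e-05 -9.38599909e-04 -9.99999556e-01]]
```

View pics/scene0.png

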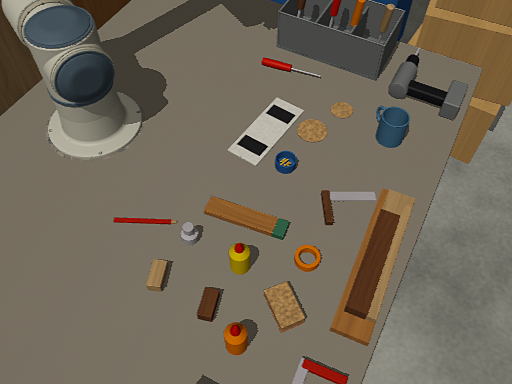

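View pics/top0.png

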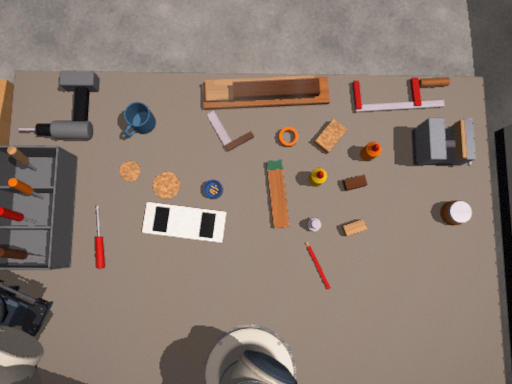

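View pics/wrist0.png

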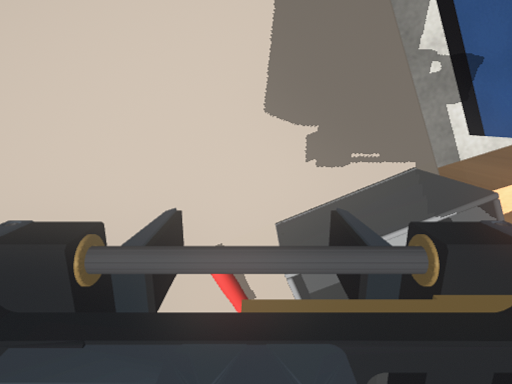

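The top view gives every item. The large coaster is at (166,185), the small look-alike at (130,171). The left pad at (160,219) is nearer the large coaster. The yellow glue is at (318,176) and the orange look-alike at (371,151). I'll check these in an enlarged crop and get coarse positions.

```bash
cat > h.py <<'E'
import cv2,numpy as np
from rig import arm
def ray(c,uv,z):
    K=c["intrinsics"];T=c["cam_to_world"]
    d=T[:3,:3]@np.linalg.solve(K,[uv[0],uv[1],1.]);o=T[:3,3]
    return (o+d*(z-o[2])/d[2])[:2]
def proj(c,p):
    T=np.linalg.inv(c["cam_to_world"]);q=T[:3,:3]@np.array(p)+T[:3,3];q=c["intrinsics"]@q;return q[:2]/q[2]
def R(yaw): # tool x axis at yaw, pointing down
    a=np.radians(yaw);c,s=np.cos(a),np.sin(a)
    return np.array([[c,s,0],[s,-c,0],[0,0,-1.]])
def snap(n,f):
    c=arm.get_calibration(n);im=arm.snapshot(n);cv2.imwrite(f"pics/{f}.png",im[:,:,::-1]);return im[:,:,::-1].copy(),c
E
python3 - <<'E'
from h import *
im=cv2.imread("pics/top0.png");c=arm.get_calibration("top")
for n,uv,z in [("walnut",(355,183),.03),("beech",(354,227),.03),("railG",(275,165),.018),("railB",(281,226),.018),("weight",(314,225),.045),("glue",(318,176),.08),("coaster",(166,185),.004),("tin",(213,189),.03),("padL",(161,219),.006),("padR",(208,225),.006)]: print(n,ray(c,uv,z).round(3))
a=cv2.resize(im[125:245,110:260],None,fx=4,fy=4,interpolation=cv2.INTER_CUBIC)
b=cv2.resize(im[130:250,250:400],None,fx=4,fy=4,interpolation=cv2.INTER_CUBIC)
cv2.imwrite("pics/crop0.png",np.vstack([cv2.resize(a,(375,300)),cv2.resize(b,(375,300))])); cv2.imwrite("pics/cropb.png",b)
E
```

```text
walnut [ 0.593 -0.339]
beech [ 0.451 -0.332]
railG [ 0.652 -0.082]
railB [ 0.454 -0.1  ]
weight [ 0.456 -0.202]
glue [ 0.606 -0.21 ]
coaster [0.586 0.273]
tin [0.57  0.118]
padL [0.475 0.285]
padR [0.456 0.134]
```

View pics/crop0.png

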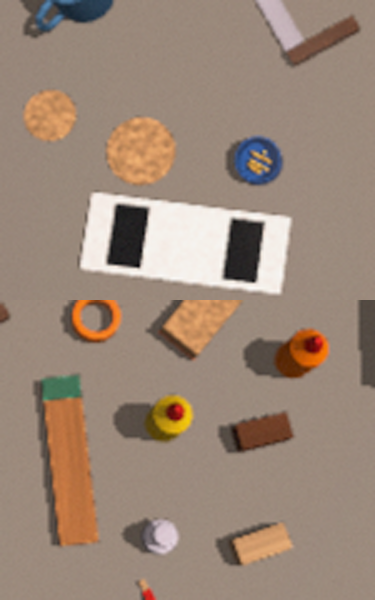

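The crop confirms it: yellow glue with a red nozzle (the orange one is the decoy), and the larger cork disc sits beside the left pad. So the walnut goes on the left pad. Next, closer wrist views of both areas.

```bash
python3 - <<'E'
from h import *
for f,p in (("wB",(.42,.2,.25)),("wA",(.42,-.21,.25))):
    arm.move_to(p,R(0)); im,c=snap("wrist",f); np.savez(f"{f}.npz",K=c["intrinsics"],T=c["cam_to_world"]); print(arm.current_t(),arm.current_joint_positions(),c["cam_to_world"].round(3).tolist())
E
```

```text
2.0 [1.81499923e+01 1.31169261e+01 9.56350418e+01 5.52695139e-03
 7.12485253e+01 1.08058732e+02] [[0.001, -0.969, -0.247, 0.489], [-1.0, -0.001, -0.001, 0.2], [0.001, 0.247, -0.969, 0.421], [0.0, 0.0, 0.0, 1.0]]
3.5667 [-3.37516741e+01  1.34676346e+01  9.51323773e+01  1.08456838e-02
  7.14072417e+01  5.61737648e+01] [[0.0, -0.969, -0.247, 0.489], [-1.0, 0.0, -0.001, -0.21], [0.001, 0.247, -0.969, 0.421], [0.0, 0.0, 0.0, 1.0]]
```

View pics/wB.png

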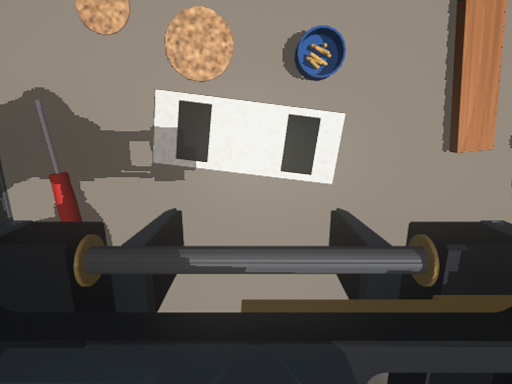

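View pics/wA.png

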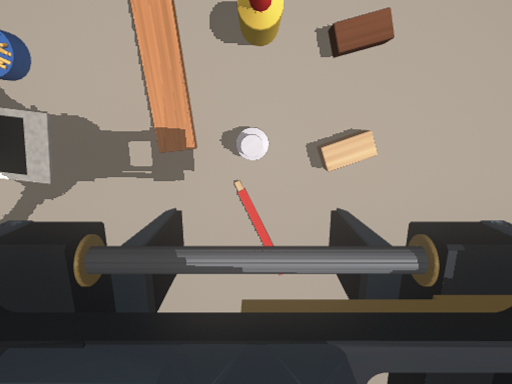

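Views wB and wA are clear. In wB the pads are at (194,131) and (300,144), the coaster at (199,44) and the tin at (320,53). I'll take views straight above each item, where no side faces show.

```bash
python3 - <<'E'
from h import *
vs={"nR":(.553,-.09,.26),"nW":(.456,-.202,.16),"nB":(.451,-.332,.16),"nK":(.593,-.339,.16),"nG":(.606,-.21,.2)}
ims=[]
for f,p in vs.items():
    arm.move_to((p[0]-.069,p[1],p[2]),R(0)); im,c=snap("wrist",f); np.savez(f"{f}.npz",K=c["intrinsics"],T=c["cam_to_world"])
    ims.append(im[:215])
print(arm.current_t())
ims.append(cv2.imread("pics/wB.png")[:215])
g=np.vstack([np.hstack(ims[i:i+2]) for i in (0,2,4)])
cv2.imwrite("pics/grid.png",cv2.resize(g,None,fx=.78,fy=.78))
E
```

```text
6.9833
```

View pics/grid.png

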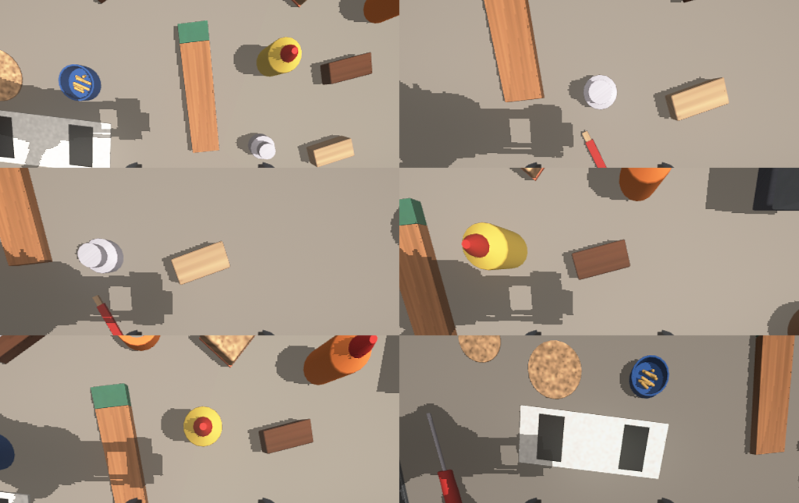

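Each item sits near the nadir pixel (256,120) of its own view. Now I'll segment them and cast rays.

```bash
cat >> h.py <<'E'
def load(f):
    im=cv2.imread(f"pics/{f}.png");d=np.load(f+".npz");return im,dict(intrinsics=d["K"],cam_to_world=d["T"])
def hsvmask(im,lo,hi,k=3):
    m=cv2.inRange(cv2.cvtColor(im,cv2.COLOR_BGR2HSV),lo,hi);m[212:]=0
    m=cv2.morphologyEx(m,cv2.MORPH_OPEN,np.ones((k,k)));return cv2.morphologyEx(m,cv2.MORPH_CLOSE,np.ones((5,5)))
def blob(m,near):
    cs,_=cv2.findContours(m,cv2.RETR_EXTERNAL,cv2.CHAIN_APPROX_NONE)
    cs=[x for x in cs if cv2.contourArea(x)>80]
    return min(cs,key=lambda x:-cv2.pointPolygonTest(x,(float(near[0]),float(near[1])),True))
def rect(c,cn,z):
    P=np.array([ray(c,p[0],z) for p in cn],np.float32)*1000
    (cx,cy),(w,h),a=cv2.minAreaRect(P)
    if w<h: w,h,a=h,w,a+90
    return (cx/1000,cy/1000),(w,h),(a+90)%180-90  # yaw of long side
def circ(c,cn,z):
    P=np.array([ray(c,p[0],z) for p in cn],np.float32)*1000
    e=cv2.fitEllipse(P);return tuple(np.array(e[0])/1000),e[1]
E
python3 - <<'E'
from h import *
out=[]
def show(im,cn):
    cv2.drawContours(im,[cn],-1,(255,0,255),1);out.append(im[:215].copy())
im,c=load("nR");hv=cv2.cvtColor(im,cv2.COLOR_BGR2HSV);print([hv[y,x].tolist() for x,y in((255,110),(245,40),(330,30),(20,110),(420,100))])
for f,near in (("nB",(256,120)),("nK",(256,120)),("nR",(256,110)),("nW",(256,120)),("nG",(256,120)),):
    im,c=load(f);hv=cv2.cvtColor(im,cv2.COLOR_BGR2HSV);print(f,hv[near[1],near[0]],hv[near[1]-12:near[1]+13:6,near[0]+4].tolist(),'bg',hv[190,350],hv[60,170])
im,c=load("wB");hv=cv2.cvtColor(im,cv2.COLOR_BGR2HSV);print(hv[131,194],hv[144,300],hv[44,199],hv[135,250],hv[90,280])
E
```

```text
[[12, 136, 213], [73, 89, 146], [16, 37, 185], [14, 107, 134], [11, 88, 55]]
nB [ 16  95 229] [[15, 96, 224], [17, 92, 234], [16, 96, 228], [17, 93, 235], [17, 90, 240]] bg [ 16  37 180] [ 16  37 179]
nK [  9 120 136] [[9, 126, 138], [10, 124, 138], [9, 121, 135], [10, 123, 131], [10, 123, 129]] bg [ 17  37 186] [ 16  38 186]
nR [ 12 136 212] [[12, 136, 222], [12, 135, 219], [12, 136, 219], [12, 135, 217], [12, 136, 216]] bg [162   5 247] [ 16  37 186]
nW [162   5 241] [[156, 5, 239], [156, 5, 240], [160, 6, 239], [160, 6, 238], [160, 7, 225]] bg [ 16  39 183] [ 12 137 219]
nG [  4 163 130] [[3, 174, 166], [2, 169, 247], [2, 168, 252], [4, 165, 145], [23, 153, 234]] bg [ 18  37 187] [ 16  38 187]
[21 26 68] [25 20 75] [ 15 111 183] [ 26   7 244] [ 16  37 151]
```

```bash
cat > meas.py <<'E'
from h import *
out=[]
def show(im,cn):
    cv2.drawContours(im,[cn],-1,(255,0,255),1)
im,c=load("nB");cn=blob(hsvmask(im,(8,65,170),(25,140,255)),(256,120));print("beech",rect(c,cn,.03));show(im,cn);out.append(im)
im,c=load("nK");cn=blob(hsvmask(im,(4,90,90),(16,200,190)),(256,120));print("walnut",rect(c,cn,.03));show(im,cn);out.append(im)
im,c=load("nR");m=hsvmask(im,(8,100,120),(18,200,255))|hsvmask(im,(60,60,90),(90,200,255));m=cv2.morphologyEx(m,cv2.MORPH_CLOSE,np.ones((7,7)));cn=blob(m,(256,110));print("rail",rect(c,cn,.018));show(im,cn);out.append(im)
im,c=load("nW");cn=blob(hsvmask(im,(100,0,120),(180,14,255)),(256,120));print("weight",circ(c,cn,.056),circ(c,cn,.026));show(im,cn);out.append(im)
im,c=load("nG");m=hsvmask(im,(20,100,80),(35,255,255))|hsvmask(im,(0,100,80),(8,255,255));cn=blob(m,(256,120));print("glue",circ(c,cn,.072));show(im,cn);out.append(im)
cn=blob(hsvmask(im,(0,100,80),(8,255,255)),(256,120));print("nozzle",circ(c,cn,.1))
im,c=load("wB");m=hsvmask(im,(0,0,20),(180,60,110),5);
for n,q in(("padL",(194,131)),("padR",(300,144))):
    cn=blob(m,q);print(n,rect(c,cn,.006));show(im,cn)
cn=blob(hsvmask(im,(8,60,90),(25,255,255)),(199,44));print("coaster",circ(c,cn,.004));show(im,cn)
cn=blob(hsvmask(im,(100,90,20),(125,255,255)),(320,53));print("tin",circ(c,cn,.03));show(im,cn)
cn=blob(hsvmask(im,(0,0,200),(180,22,255)),(250,135));print("board",rect(c,cn,.006));show(im,cn);out.append(im)
g=np.vstack([np.hstack([o[:215] for o in out[i:i+2]]) for i in (0,2,4)])
cv2.imwrite("pics/grid2.png",cv2.resize(g,None,fx=.78,fy=.78))
E
python3 meas.py
```

```text
beech ((0.4504278564453125, -0.3343982238769531), (69.28177642822266, 34.30153274536133), -70.46040916442871)
walnut ((0.5961160888671875, -0.3403614501953125), (68.66796112060547, 34.115211486816406), -75.44105529785156)
rail ((0.5586124267578125, -0.08899688720703125), (218.85696411132812, 49.90156555175781), 6.309197425842285)
weight ((np.float64(0.45926217651367185), np.float64(-0.2044630889892578)), (37.8268928527832, 38.05045700073242)) ((np.float64(0.459540283203125), np.float64(-0.20463235473632813)), (41.941612243652344, 42.18949508666992))
glue ((np.float64(0.6094197387695313), np.float64(-0.21402920532226563)), (48.15028762817383, 48.73386001586914))
nozzle ((np.float64(0.6091614990234375), np.float64(-0.2138154296875)), (20.385717391967773, 20.685720443725586))
padL ((0.4738695983886719, 0.2873385314941406), (79.40606689453125, 44.125606536865234), -7.0787200927734375)
padR ((0.45606854248046874, 0.1377682342529297), (78.76924896240234, 43.578182220458984), -7.028724670410156)
coaster ((np.float64(0.5852219848632813), np.float64(0.27407318115234375)), (88.94144439697266, 89.09054565429688))
tin ((np.float64(0.5707997436523438), np.float64(0.12035191345214843)), (58.220237731933594, 60.67985916137695))
board ((0.465474609375, 0.21208930969238282), (259.85369873046875, 99.28456115722656), 83.099609375)
```

View pics/grid2.png

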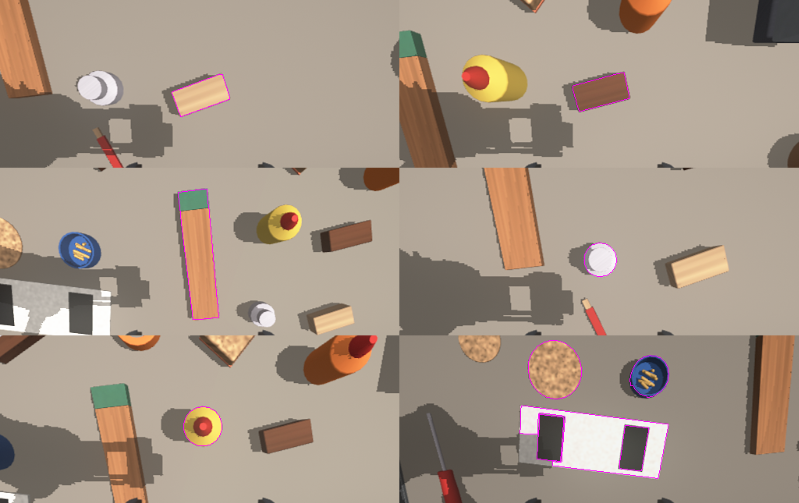

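Measured sizes agree with the nominal ones to about 1 mm. One board view with the wrist turned 180° will show any constant camera offset.

```bash
python3 - <<'E'
from h import *
arm.move_to((.534,.212,.25),R(180)); im,c=snap("wrist","wB2"); np.savez("wB2.npz",K=c["intrinsics"],T=c["cam_to_world"])
m=hsvmask(im,(0,0,20),(180,60,110),5)
for n,p in(("padL",(.474,.287,.006)),("padR",(.456,.138,.006))):
    cn=blob(m,proj(c,p));print(n,rect(c,cn,.006));cv2.drawContours(im,[cn],-1,(255,0,255),1)
cn=blob(hsvmask(im,(0,0,200),(180,22,255)),proj(c,(.465,.212,.006)));print("board",rect(c,cn,.006));cv2.drawContours(im,[cn],-1,(255,0,255),1)
cv2.imwrite("pics/wB2a.png",im);print(arm.current_t())
E
```

```text
padL ((0.47448675537109375, 0.2870195007324219), (78.918212890625, 43.6973876953125), -6.91424560546875)
padR ((0.4563606262207031, 0.13781338500976562), (79.06755828857422, 43.54732894897461), -6.980499267578125)
board ((0.46505267333984374, 0.212356201171875), (259.8227844238281, 99.28560638427734), 83.07551574707031)
9.1667
```

View pics/wB2a.png

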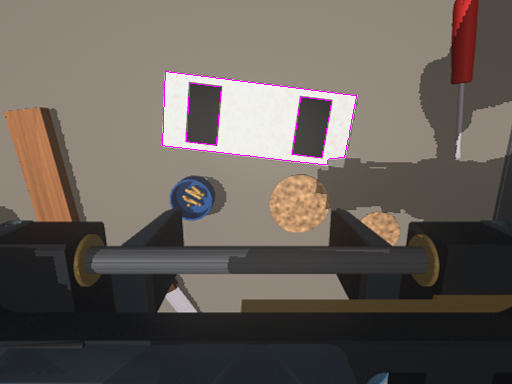

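Both orientations agree within 0.5 mm, so the camera offset is negligible. Placing the walnut now.

```bash
cat >> h.py <<'E'
PL=(.4742,.2872);PR=(.4562,.1378);BY=-7.0
def pick(xy,yaw,z,op,shut,hi=.2):
    r=R(yaw);arm.grip(op);arm.move_to((*xy,hi),r);arm.move_l((*xy,z),r,feed=.12);arm.grip(shut)
    w=arm.current_width();f0=arm.current_force();arm.move_l((*xy,hi),r,feed=.15);print("w",w,"t",arm.current_t());return w
def place(xy,yaw,z,op,hi=.2):
    r=R(yaw);arm.move_to((*xy,hi),r);arm.move_l((*xy,z+.02),r,feed=.15);arm.move_l((*xy,z),r,feed=.04);print("F",arm.current_force().round(1) if hasattr(arm.current_force(),'round') else arm.current_force())
    arm.grip(op);arm.move_l((*xy,hi),r,feed=.15);print("t",arm.current_t())
E
python3 - <<'E'
from h import *
pick((.5961,-.3404),-75.4,.004,.06,.025)
place(PL,BY,.0105,.06)
im,c=snap("wrist","p1")
E
```

```text
w 0.03472633760167248 t 16.6917
F [-0.1  0.8 -0.5]
t 22.9
```

View pics/p1.png

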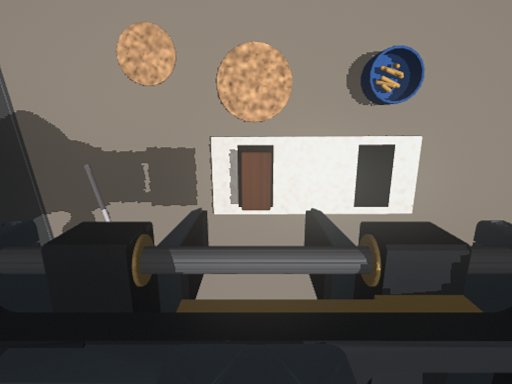

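The walnut is on the left pad at (256,180), square. The beech is next, then a check view straight above the board.

```bash
python3 - <<'E'
from h import *
pick((.4504,-.3344),-70.5,.004,.06,.025)
place(PR,BY,.0105,.06)
arm.move_to((.396,.212,.22),R(0)); im,c=snap("wrist","p2"); np.savez("p2.npz",K=c["intrinsics"],T=c["cam_to_world"])
for n,p,lo,hi in(("walnut",(*PL,.036),(4,75,40),(16,220,200)),("beech",(*PR,.036),(8,60,150),(25,150,255))):
    cn=blob(hsvmask(im,lo,hi),proj(c,p));print(n,rect(c,cn,.036));cv2.drawContours(im,[cn],-1,(255,0,255),1)
m=hsvmask(im,(0,0,20),(180,60,110),3)
cn=blob(hsvmask(im,(0,0,195),(180,22,255)),proj(c,(.465,.212,.006)));print("board",rect(c,cn,.006));cv2.drawContours(im,[cn],-1,(255,255,0),1)
cv2.imwrite("pics/p2a.png",im);print(arm.current_t())
E
```

```text
w 0.034927344994818144 t 29.1417
F [ 0.5  0.6 -0. ]
t 34.7917
walnut ((0.4736921691894531, 0.2855099182128906), (68.53772735595703, 34.68572998046875), -7.5244903564453125)
beech ((0.4549244384765625, 0.13701470947265626), (68.71327209472656, 33.11771011352539), -7.0563812255859375)
board ((0.46543621826171877, 0.21220550537109376), (259.9991149902344, 99.29169464111328), 83.11381530761719)
35.3167
```

View pics/p2a.png

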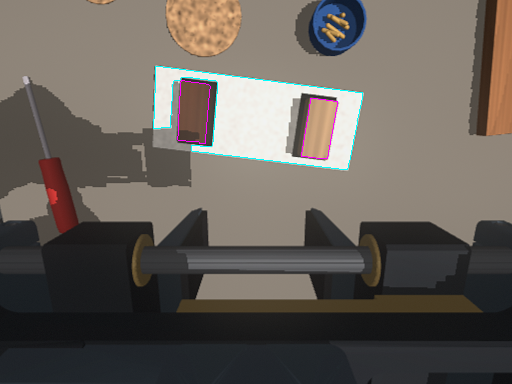

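Both bearers are within about 1.5 mm of their pads' centres and square to within 0.5°. Next the rail, gripped 20 mm off centre to keep clear of the glue, with its green end towards +y.

```bash
python3 - <<'E'
from h import *
d=-.02
u=lambda a:np.array([np.cos(np.radians(a)),np.sin(np.radians(a))])
pick(tuple(np.array([.5586,-.089])+d*u(6.3)),6.3,.003,.068,.04)
im,c=snap("wrist","p3a")
place(tuple(np.array([.4652,.2125])+d*u(83)),83,.0395,.068)
arm.move_to((.396,.212,.26),R(0)); im,c=snap("wrist","p3"); np.savez("p3.npz",K=c["intrinsics"],T=c["cam_to_world"])
m=hsvmask(im,(8,100,90),(16,200,255))|hsvmask(im,(60,60,50),(90,200,255));m=cv2.morphologyEx(m,cv2.MORPH_CLOSE,np.ones((7,7)));cn=blob(m,proj(c,(.465,.212,.054)));print("rail",rect(c,cn,.054));cv2.drawContours(im,[cn],-1,(255,0,255),1)
cv2.imwrite("pics/p3b.png",im);print(arm.current_t())
E
```

```text
w 0.04971901812908004 t 40.6167
F [ 0.7  0.7 -1.4]
t 45.2333
rail ((0.46437701416015625, 0.21172984313964843), (218.09375, 65.41083526611328), 82.95103454589844)
46.7083
```

View pics/p3b.png

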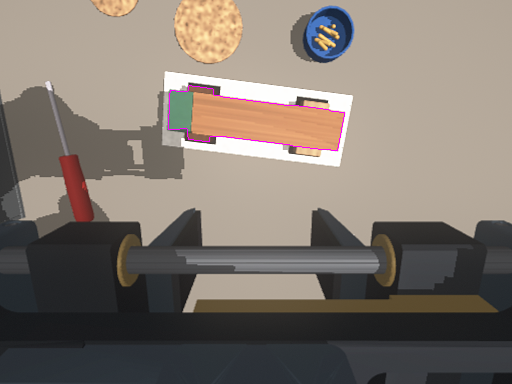

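The rail lies centrally, with the green end over the walnut at (180,110). Now the weight, gripped by its knob.

```bash
python3 - <<'E'
from h import *
pick((.4595,-.2045),0,.027,.055,.015)
place((.4650,.2122),0,.0815,.055,hi=.22)
arm.move_to((.396,.212,.26),R(0)); im,c=snap("wrist","p4");cn=blob(hsvmask(im,(90,0,120),(180,16,255)),proj(c,(.465,.212,.11)));print(circ(c,cn,.11),circ(c,cn,.08))
cv2.drawContours(im,[cn],-1,(255,0,255),1);cv2.imwrite("pics/p4b.png",im);print(arm.current_t())
E
```

```text
w 0.027602390141456518 t 52.125
F [-3.2 -1.6  8. ]
t 56.9417
((np.float64(0.46491342163085936), np.float64(0.2105980224609375)), (35.66279220581055, 38.35768508911133)) ((np.float64(0.46494503784179686), np.float64(0.21050491333007812)), (38.99496078491211, 41.941654205322266))
57.4083
```

View pics/p4b.png

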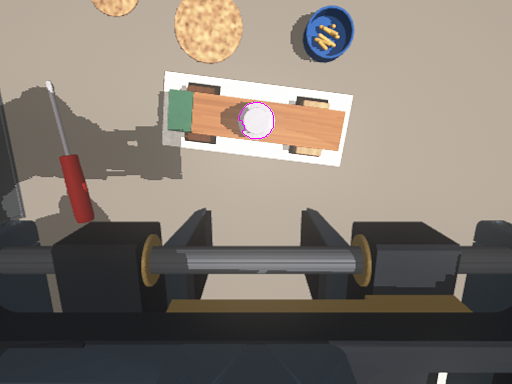

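The weight is within 2 mm of the rail's middle. Now the glue bottle.

```bash
python3 - <<'E'
from h import *
pick((.6094,-.2140),0,.036,.08,.04,hi=.25)
place((.5852,.2741),0,.0405,.08,hi=.25)
arm.move_to((.516,.274,.26),R(0)); im,c=snap("wrist","p5")
m=hsvmask(im,(20,100,60),(35,255,255))|hsvmask(im,(0,100,60),(8,255,255));cn=blob(m,proj(c,(.585,.274,.076)));print("glue",circ(c,cn,.076));cv2.drawContours(im,[cn],-1,(255,0,255),1)
cv2.imwrite("pics/p5b.png",im)
arm.move_to((.4,-.2,.3),R(0));a,_=snap("top","t5");b,_=snap("scene","s5");print(arm.current_t(),arm.current_force())
x=[cv2.resize(a[110:260,110:260],(400,400)),cv2.resize(b[80:190,200:350],(400,293))]
cv2.imwrite("pics/f5.png",np.hstack([x[0],cv2.copyMakeBorder(x[1],0,107,0,0,cv2.BORDER_CONSTANT)]))
E
```

```text
w 0.04943696096593568 t 63.8083
F [-0.1 -1.3 -2.5]
t 69.8417
glue ((np.float64(0.5850481567382813), np.float64(0.2730887145996094)), (47.7426872253418, 48.27831268310547))
72.1583 [-0.56897868 -0.42366417  1.32829038]
```

View pics/p5b.png

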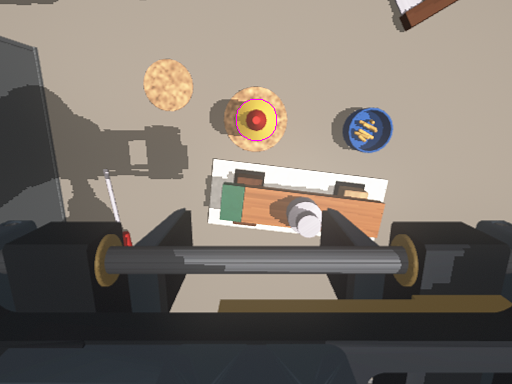

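View pics/f5.png

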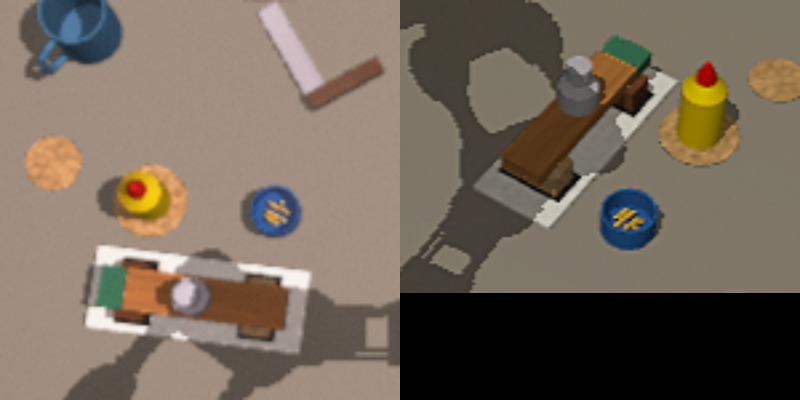

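The glue stands in the middle of the large coaster, everything stayed put, the tin is untouched and the arm is clear. Handing in.

```bash
python3 -c "
from rig import arm
arm.sleep(.5);print(arm.sign_off(),arm.current_t())"
```

```text
the job is handed in; nothing more can be done
the job is handed in; nothing more can be done
```

The glue-up is set out as asked and handed in at about 73 s, inside the 136 s limit. No grasp or placing needed redoing.

- **Bearers:** the walnut is on the left pad, the one nearer the large coaster, and the beech is on the right pad. Each is within about 1.8 mm of its pad's centre and squared to within about 0.5°. The walnut measured 1.8 mm off, but its outline was partly shadowed there, so that figure is the least certain.
- **Rail:** it lies across both bearers with its green end over the walnut, about 1 mm from centre and at the board's own angle.
- **Weight:** it stands on the rail within about 2 mm of its middle.
- **Glue:** the yellow bottle is upright on the larger coaster, about 1 mm from its centre.
- **Tin and arm:** nothing went near the tin, and it looks undisturbed in the last views. The gripper was open and clear of everything at the end.

The final top and scene pictures showed everything standing. The bottle looks off-centre in the top picture because that camera sees it at an angle; the wrist view from straight above shows it centred.

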